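Seal the specimen case with its four lid clips, corner to opposite corner

ROBOT

A 6-joint arm with a two-finger parallel gripper is mounted at the origin on the work surface. World frame = base frame: x ahead of the robot, y to its left, z up, the work surface at z = 0. Lengths are in m, angles in rad, forces in N, time in s.
With the tool pointing down it reaches from about 0.275 to 0.875 m from the base axis. Payload 12.5 kg.
Tool frame: the origin (TCP) lies at the very end of the fingers, on their centre line; the grasp point (between the pads) lies 19 mm behind it; z points along the fingers, y is the direction in which the jaws open and shut (so a half turn about z gives the same grasp; the last joint's range is limited). The gripper opens to 85 mm and grips with 20 to 120 N. Pads are 22 mm wide; open, the fingers measure 114 mm over their backs; the gripper's body (76 mm by 85 mm) begins 54 mm behind the grasp point. The pads swing forward as they close: fully open they stand 13 mm farther back than shut.
Start: joints at [-1.218, 0.351, 1.652, -0, 1.139, -0.085], TCP at [0.233, -0.498, 0.231] pointing down, gripper open.
Joint ranges: [-2.75, 2.75], [-0.79, 2.1], [0.01, 2.65], [-1.57, 4.71], [0.07, 3.14], [-2.87, 2.87]. Speed limits (rad/s): [2.22, 2.22, 2.79, 3.14, 3.14, 3.14].

INTERFACE

Orientations are given as a rotation vector (axis times angle).
In Python, from bench import read_state, camera, get_calibration, close_job, look_for, outline_of gives the robot as it stands.
- The arm moves only by the tool servo_tool, never from a script. Its argument "series" is text: rows parted by semicolons, each of 7 numbers parted by spaces: the turn, a rotation vector about the tool's x, y, z in units of 0.15 rad (1.0 is 0.15 rad), then the shift along the tool's x, y, z in units of 40 mm (1.0 is 40 mm), then the opening, from 0 (shut) to 1 (fully open). In form: ax ay az x y z grip; .... A call has exactly 10 rows; each row shifts and turns the commanded pose from where the row before left it, along the tool's axes as they then stand; what a row does not reach is not made up. A row lasts 1/8 s, in which the tool goes at most 62.5 mm and 10.7 degrees, less where a joint would pass 70% of its speed; a pose out of reach is approached as far as the arm can. A call with a number of a shift or a turn outside -1 to 1 is refused whole. A call with a gripper value outside its range is refused whole. The fingers move at their own pace and stop on an object; "grip_force" is the grip in N (left out, the last holds). Time passes only in rows, so rows that do not move let the fingers close, or fill a call up. It gives the time, the measured TCP pose, the force and the opening at its end, in the units of the state.
- read_state(): the state, without advancing time (a new reading comes with each control period).
- camera(name): name is "scene" or "top" or "wrist"; returns (picture, depth): 420x560x3 uint8, red, green, blue; 420x560 float32, m along the optical axis (not along the pixel's ray), 0 where there is no reading.
- get_calibration(name): a dict with "vertical_fov" (degrees; the focal length in pixels is half the picture's height over the tangent of half this angle, whatever the lens; pixels are square), "cx", "cy" (the principal point, pixels), "k1" (the pictures are not rectified: a ray, as slopes to the right and down, at radius r is drawn at 1 + k1 r^2 times it, then the intrinsics apply), "position" and "attitude" of the camera in the world. Camera axes: x right, y down, z forward; pixel columns grow to the right and rows downward; lengths in m; the calibration is good to about 2 mm. A picture is of the moment at which its call begins: read the wrist's pose just before it. get_calibration takes no time and is no camera call; for the wrist camera it gives the pose at the moment of the call.
- close_job(): hands the job in, once; it reports no verdict.
Trained networks look in the newest picture that a camera, given by its name, has taken for a name from the list of things; names that differ only in an ending like _2 or _b are one class to them, and where a whole thing is asked for, a point or a joint stands for the part that bears it (a point fixed in the world has none). Each returns a list of dicts, best first, with "confidence" (0 to 1); they miss things now and then, are a little off and sometimes report something else, mostly with a low value. They report only what shows in the picture. A call takes as long as a camera call.
- look_for(camera, name): "rect" ([left, top, right, bottom] in pixels, round what is visible of it).
- outline_of(camera, name): "region" (420x560 bool, what is visible of it) and "rect" ([left, top, right, bottom] in pixels, round what is visible of it).
The state is a dict: "time_s": time; "joint_pos": joint angles; "qvel": joint speeds; "effort": joint torques, N m; "position": TCP position; "tool_rot": TCP orientation; "contact_force": force on the tool from outside, world axes, zero at the start; "moment": the same for the moment, N m; "width": opening from 0.0 (shut) to 1.0 (fully open).
Only numpy, scipy, OpenCV 4.12 (cv2) and the standard library are available. Lean on these libraries where they do the work, as an engineer would, in place of code of your own. Each camera call takes 0.05 s, during which the arm holds its last target.

TASK

Seal the specimen case in the foam tray: fold its four steel lid clips down over the rim and press each until it snaps fully home, starting at any corner but going to the opposite corner next, and then doing the remaining two, so that the gasket closes evenly. Press gently, never with more than 25 N, since the case may sit higher or lower in the foam than it seems, and leave everything else on the bench where it is.

Things in the scene. Friction and masses are not known exactly. Their poses are not given: they have to be found in the camera images.
- cradle: black foam tray, 216 mm along its x, 182 mm along its y, 28 mm high, lying on the bench; origin at the centre of its underside, on the bench top, z up. In it, centred within 1.5 mm and with the same yaw, stands a black specimen case, 180 x 146 mm, with a grey lid (184 x 150 mm) carrying four steel clips near the corners.
- case_nominal (a point): point above the tray's centre, 82 mm over the bench: the MEAN height of the clips' hinge pins. The case's depth in the foam is not measured and differs every time, so the pins lie 9 mm lower to 9 mm higher than this (73 to 91 mm over the bench). They are parallel to the tray's x, at x = +-56 mm, y = +-38 mm in the tray's frame.
- rim_left (a point): the rim's +y side, mid-length, at that mean height. Clip: steel plate 26 mm wide, 4 mm thick; shut it lies flat, reaching 43.5 mm outwards (away from y = 0) from its pin, its top 2 mm above the pin; a 25 mm skirt at its end turns down over the rim. Standing, the skirt points outwards. Push it outwards from its inner side, then down in an arc: pressed straight down while standing it can jam.
- rim_right (a point): the rim's -y side, likewise. Pressed about 35 mm out from its pin, a clip is free down to about 0.2 rad, then needs some 10 to 15 N to pass a sprung bead; below about 0.08 rad it drops onto its stop at 0 by itself and stays. Not past the bead, it springs back to 0.2. Pressed on at the stop, it squeezes a stiff gasket (about 9 N per mm). No push on anything may exceed 25 N.
- clip_near_left (a joint): angle of the steel clip at the cradle's -x, +y corner, about its pin (rad): 0 = shut, flat on the lid, nose snapped under the bead; about 1.57 = standing straight up; it starts at 1.0 to 1.55 and stays where it is left while above 0.25. The opposite corner is clip_far_right.
- clip_near_right (a joint): angle of the steel clip at the cradle's -x, -y corner, about its pin (rad): 0 = shut, flat on the lid, nose snapped under the bead; about 1.57 = standing straight up; it starts at 1.0 to 1.55 and stays where it is left while above 0.25. The opposite corner is clip_far_left.
- clip_far_left (a joint): angle of the steel clip at the cradle's +x, +y corner, about its pin (rad): 0 = shut, flat on the lid, nose snapped under the bead; about 1.57 = standing straight up; it starts at 1.0 to 1.55 and stays where it is left while above 0.25. The opposite corner is clip_near_right.
- clip_far_right (a joint): angle of the steel clip at the cradle's +x, -y corner, about its pin (rad): 0 = shut, flat on the lid, nose snapped under the bead; about 1.57 = standing straight up; it starts at 1.0 to 1.55 and stays where it is left while above 0.25. The opposite corner is clip_near_left.
- petri_dish: closed clear dish 92 mm across, 16 mm tall, on the bench beside the cradle; bystander, origin at the centre of its underside
- slide_mailer: white flat plastic slide box 85 x 34 x 14 mm beside the cradle; bystander, origin at the centre of its underside
- oil_bottle: amber bottle 30 mm across, 65 mm tall, black cap, beyond the cradle; bystander, origin at the centre of its underside
- objective_can: clear jar 44 mm across, 55 mm tall, black cap; bystander, origin at the centre of its underside
- lens_brush: brush 150 mm long lying on the bench; bystander
- cover_slip_box: small carton 50 x 50 x 19 mm; bystander, origin at the centre of its underside
- glass_slide: greenish glass plate 76 x 26 x 4 mm lying flat; bystander, origin at the centre of its underside

How it is judged:
By the outcome, as a careful person would: the job done as asked, in the order asked, and still so for the second after the job is handed in, with the robot touching nothing.
It also fails if it takes over 54 s, if anything falls off the work surface, if the arm or the gripper's body presses on something with over 40 N, if the wrist force passes 120 N, or if a joint passes its speed limit or range.

## Working session

There is one attempt and no reset: what is moved stays moved. The work goes in short steps, Python scripts to look and compute and a tool call to move; the robot and the scene stay as the last step left them, time stands still between calls to the robot, and variables do not carry over. Pictures are saved under pics/ and viewed, and the job is handed in when it is done.

Besides the shell and the picture viewer there is one more tool, called after "Call:" as name(argument=value, ...), one argument or row to a line, values as JSON. servo_tool: Moves the arm, as the interface text tells. Shifts and turns lie within -1 to 1; 1 stands for 40 mm of shift or 0.15 rad of turn. Its arguments: {"type":"object","properties":{"series":{"type":"string"},"grip_force":{"type":"number"}},"required":["series"]}

```bash
mkdir -p pics; python3 - <<'E'
from bench import *
import cv2,numpy as np
print(read_state())
for n in ["top","scene","wrist"]:
    c=get_calibration(n);print(n,c)
    p,d=camera(n);cv2.imwrite(f"pics/{n}0.png",p[:,:,::-1]);np.savez(f"{n}0.npz",p=p,d=d)
    if n!="wrist":
        for k in ["cradle","clip_near_left"]:
            for r in look_for(n,k): print(n,k,r)
E
ls
```

```text
{'time_s': 0.0, 'joint_pos': array([-1.21759645e+00,  3.51280955e-01,  1.65247463e+00,  3.20491815e-06,
        1.13910772e+00, -8.45677231e-02]), 'qvel': array([-1.40134975e-03, -1.42601025e-06,  1.30007795e-03,  1.83155641e-03,
        8.64246858e-04, -4.04876605e-04]), 'effort': array([ 3.18840939e-04, -5.06099081e+01, -2.91411352e+01, -3.20895617e-05,
        4.47881408e-03,  5.67114888e-07]), 'position': array([ 0.23307079, -0.497779  ,  0.23071473]), 'tool_rot': array([-3.06540651e+00, -6.81890466e-01,  2.62644333e-04]), 'contact_force': array([-0.20875917, -0.03162935,  0.0816872 ]), 'moment': array([-0.05379793,  0.00164324,  0.03671563]), 'width': 1.000452942797731}
top {'vertical_fov': 45.285612650382134, 'cx': 280.513226570898, 'cy': 207.2699452792592, 'k1': -0.0003117049592087985, 'position': array([ 0.31431864, -0.02198667,  1.26474189]), 'attitude': array([-2.12954427,  2.07112505, -0.23980847])}
top cradle {'rect': [242.4, 186.1, 328.8, 270.0], 'confidence': 0.86}
top cradle {'rect': [407.2, 180.9, 435.0, 203.6], 'confidence': 0.66}
top clip_near_left {'rect': [252.3, 222.7, 270.6, 236.8], 'confidence': 0.51}
scene {'vertical_fov': 56.75917262752214, 'cx': 289.62780521847577, 'cy': 206.06724431811574, 'k1': 0.013150295140919878, 'position': array([ 1.15587304, -0.46614042,  0.6384812 ]), 'attitude': array([-2.04696219, -1.00156722,  0.4915677 ])}
scene cradle {'rect': [233.4, 208.5, 339.3, 271.3], 'confidence': 0.97}
scene clip_near_left {'rect': [283.0, 168.0, 298.8, 190.1], 'confidence': 0.71}
wrist {'vertical_fov': 69.42370049458233, 'cx': 280.62489706992324, 'cy': 214.27138543390407, 'k1': -0.0037649278831820942, 'position': array([ 0.30307777, -0.46361841,  0.3735052 ]), 'attitude': array([ 2.42253934, -1.54100809, -0.2410055 ])}
pics
scene0.npz
top0.npz
wrist0.npz
```

View pics/top0.png

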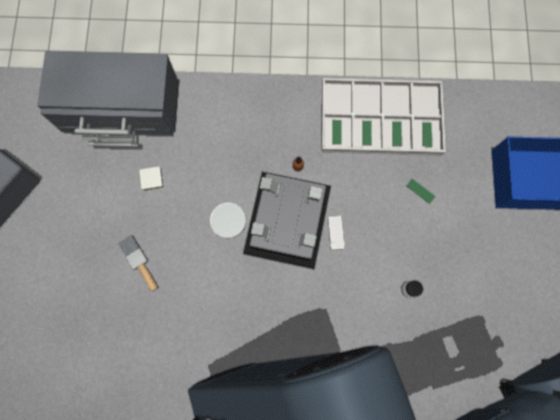

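View pics/scene0.png

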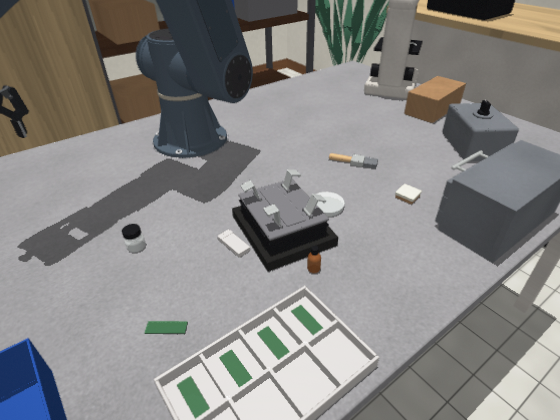

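View pics/wrist0.png

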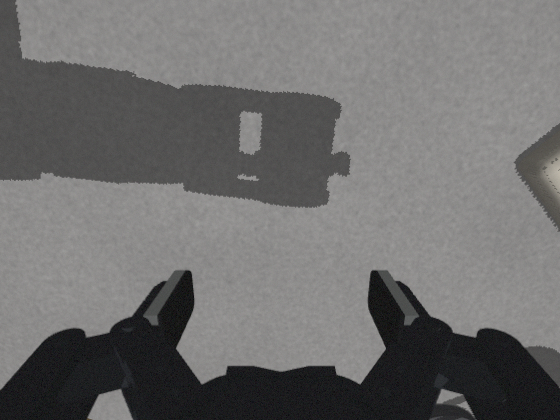

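The top view shows the tray at about (287,220) px with its long side along the picture's vertical, and four clips at about (265,184), (316,193), (258,229) and (310,240). The dish is on the left, the mailer on the right and the bottle above. Next I fit the coarse pose from depth.

```bash
cat > h.py <<'E'
import numpy as np,cv2
from scipy.spatial.transform import Rotation as R
def cloud(d,c):
    h,w=d.shape; f=h/2/np.tan(np.radians(c['vertical_fov']/2))
    K=np.array([[f,0,c['cx']],[0,f,c['cy']],[0,0,1]])
    v,u=np.mgrid[:h,:w]
    p=np.stack([u.ravel(),v.ravel()],1).astype(np.float64)[:,None]
    s=cv2.undistortPoints(p,K,np.array([c['k1'],0,0,0,0.]))[:,0]
    P=np.c_[s,np.ones(len(s))]*d.ravel()[:,None]
    return (P@R.from_rotvec(c['attitude']).as_matrix().T+c['position']).reshape(h,w,3)
def project(X,c,h=420):
    f=h/2/np.tan(np.radians(c['vertical_fov']/2))
    Y=(np.atleast_2d(X)-c['position'])@R.from_rotvec(c['attitude']).as_matrix()
    s=Y[:,:2]/Y[:,2:]; s=s*(1+c['k1']*(s**2).sum(1,keepdims=True))
    return s*f+[c['cx'],c['cy']]
E
python3 - <<'E'
from h import *
from bench import *
for n in ["top","scene"]:
    z=np.load(n+"0.npz");W=cloud(z['d'],get_calibration(n))
    m0=(abs(W[...,0]-.3-.0)<.25)&(abs(W[...,1]+.03)<.2)&(z['d']>0)
    b=m0&(W[...,2]<.012)
    print(n,'bench z',np.median(W[b][:,2]))
    # lid region
    r=m0&(W[...,2]>.015)&(W[...,2]<.2)
    k,l,st,ce=cv2.connectedComponentsWithStats(r.astype(np.uint8))
    for i in range(1,k):
        if st[i,4]>25:
            P=W[l==i];print(st[i],P.min(0).round(3),P.max(0).round(3),P.mean(0).round(3), cv2.minAreaRect(P[:,:2].astype(np.float32)*1000))
            if st[i,4]>1000: print(np.histogram(P[:,2],bins=np.arange(.01,.16,.004)))
E
```

```text
top bench z -0.0005988196381053745
[ 243  223   80   46 2751] [ 0.45  -0.122  0.015] [0.55  0.073 0.129] [ 0.505 -0.029  0.068] ((515.1300048828125, -24.36248779296875), (182.00967407226562, 99.99134063720703), 79.66634368896484)
(array([  0,  21,  37, 196, 421, 139,  15,   7,   3,   0,   1,  15,  33,
        15,   6,  51, 485, 689, 227,  37,  13,  10,  12,  13,  16,  15,
        52, 131,  82,   9,   0,   0,   0,   0,   0,   0,   0]), array([0.01 , 0.014, 0.018, 0.022, 0.026, 0.03 , 0.034, 0.038, 0.042,
       0.046, 0.05 , 0.054, 0.058, 0.062, 0.066, 0.07 , 0.074, 0.078,
       0.082, 0.086, 0.09 , 0.094, 0.098, 0.102, 0.106, 0.11 , 0.114,
       0.118, 0.122, 0.126, 0.13 , 0.134, 0.138, 0.142, 0.146, 0.15 ,
       0.154, 0.158]))
[212 227  24  11 127] [0.523 0.095 0.015] [0.549 0.154 0.022] [0.538 0.121 0.017] ((535.7503662109375, 124.43569946289062), (26.18134880065918, 58.33229064941406), 1.7745946645736694)
[330 237  14  11  41] [ 0.506 -0.176  0.015] [ 0.531 -0.144  0.019] [ 0.517 -0.16   0.016] ((518.0280151367188, -159.71392822265625), (36.174034118652344, 20.152812957763672)
[... 916 characters left out ...]
 170   70   65 1589] [ 0.448 -0.125  0.015] [0.55  0.046 0.124] [ 0.516 -0.054  0.074] ((513.76904296875, -36.084747314453125), (164.35198974609375, 103.33790588378906), 79.01298522949219)
(array([  0,  16,  16,  88, 127,  13,  14,  10,  13,  15,   0,  13,  27,
        16,   6,   7, 527, 352,  40,  15,  16,  15,  17,  15,  15,  20,
        66,  88,  22,   0,   0,   0,   0,   0,   0,   0,   0]), array([0.01 , 0.014, 0.018, 0.022, 0.026, 0.03 , 0.034, 0.038, 0.042,
       0.046, 0.05 , 0.054, 0.058, 0.062, 0.066, 0.07 , 0.074, 0.078,
       0.082, 0.086, 0.09 , 0.094, 0.098, 0.102, 0.106, 0.11 , 0.114,
       0.118, 0.122, 0.126, 0.13 , 0.134, 0.138, 0.142, 0.146, 0.15 ,
       0.154, 0.158]))
```

```bash
python3 - <<'E'
from h import *
from bench import *
for n in ["top","scene"]:
    z=np.load(n+"0.npz");W=cloud(z['d'],get_calibration(n))
    m0=(abs(W[...,0]-.56)<.16)&(abs(W[...,1]+.025)<.14)&(z['d']>0)
    r=m0&(W[...,2]>.017)&(W[...,2]<.2)
    k,l,st,ce=cv2.connectedComponentsWithStats(r.astype(np.uint8))
    i=1+np.argmax(st[1:,4]);P=W[l==i]
    print(n,st[i],cv2.minAreaRect(P[:,:2].astype(np.float32)*1000))
    L=P[(P[:,2]>.07)&(P[:,2]<.088)];print('lid z',np.median(L[:,2]),cv2.minAreaRect(L[:,:2].astype(np.float32)*1000), L.shape)
    q=np.c_[L[:,:2],np.ones(len(L))];print(np.linalg.lstsq(q,L[:,2],rcond=None)[0])
    C=(W[...,2]>.095)&(l==i)
    k2,l2,s2,c2=cv2.connectedComponentsWithStats(C.astype(np.uint8))
    for j in range(1,k2):
        if s2[j,4]>5:
            Q=W[l2==j];print(s2[j],Q.mean(0).round(4),Q.min(0).round(3),Q.max(0).round(3))
E
```

```text
top [ 243  171   88   98 6108] ((572.80712890625, -35.21149444580078), (182.23265075683594, 217.31199645996094), 79.52639770507812)
lid z 0.07912166164132184 ((571.96875, -36.52013397216797), (151.51434326171875, 185.17576599121094), 79.77285766601562) (3954, 3)
[0.00252042 0.00219404 0.07786723]
[260 178  18  15 176] [0.6369 0.0128 0.1136] [ 0.622 -0.008  0.096] [0.654 0.032 0.125]
[307 186  15  14 140] [ 0.6165 -0.0962  0.1231] [ 0.603 -0.112  0.096] [ 0.631 -0.08   0.132]
[251 223  17  15 170] [0.5264 0.0297 0.1174] [0.512 0.013 0.095] [0.541 0.049 0.129]
[299 233  17  14 166] [ 0.5057 -0.0817  0.118 ] [ 0.491 -0.099  0.098] [ 0.521 -0.063  0.127]
scene [ 232  170  106   97 5886] ((592.4906005859375, -41.18505096435547), (183.71092224121094, 262.0276794433594), 79.71977996826172)
lid z 0.07755408988209744 ((572.0816650390625, -38.833900451660156), (149.90908813476562, 185.6283721923828), 79.36103057861328) (2846, 3)
[-0.0040286   0.00706023  0.08062604]
[284 170  17  16 137] [0.5281 0.023  0.1132] [0.511 0.009 0.095] [0.541 0.046 0.124]
[241 181  17  14 116] [ 0.5088 -0.0866  0.1164] [ 0.491 -0.103  0.096] [ 0.522 -0.071  0.124]
[307 194  19  16 164] [0.6387 0.0063 0.1105] [ 0.622 -0.008  0.096] [0.654 0.03  0.122]
[263 205  17  16 154] [ 0.62   -0.0988  0.1193] [ 0.603 -0.115  0.095] [ 0.633 -0.086  0.126]
```

```bash
python3 - <<'E'
from h import *
from bench import *
s=read_state();c=get_calibration('wrist')
T=R.from_rotvec(s['tool_rot']).as_matrix();C=R.from_rotvec(c['attitude']).as_matrix()
print(T.round(3));print('cam in tool',(T.T@(c['position']-s['position'])).round(4));print((T.T@C).round(3))
yaw=np.radians(-10.4)
yt=np.array([-np.sin(yaw),np.cos(yaw),0]);ctr=np.array([.572,-.037,.24])
tgt=ctr-yt*.03
d=tgt-s['position'];print(tgt,d)
th0=np.arctan2(T[1,0],T[0,0]);th1=yaw+np.pi/2
n=13;w=(th1-th0)/n
for i in range(n):
    # turn then/along shift: assume axes before the row
    a=th0+w*i; x=np.array([np.cos(a),np.sin(a),0]);y=np.array([np.sin(a),-np.cos(a),0])
    st=d/n
    print(-w/.15, (st@x)/.04,(st@y)/.04,-st[2]/.04)
E
```

```text
[[ 0.906  0.424 -0.   ]
 [ 0.424 -0.906  0.   ]
 [ 0.    -0.    -1.   ]]
cam in tool [ 0.0779 -0.0015 -0.1424]
[[-0.    -0.953 -0.304]
 [ 1.    -0.    -0.   ]
 [ 0.    -0.304  0.953]]
[ 0.56658443 -0.06650714  0.24      ] [0.33341148 0.43151979 0.00883203]
-0.4879291736987824 0.9325255154562087 -0.47973604788667584 -0.016984669673653884
-0.4879291736987824 0.9651092510244789 -0.4102616801576329 -0.016984669673653884
-0.4879291736987824 0.9925255078998269 -0.3385906507672429 -0.016984669673653884
-0.4879291736987824 1.0146274913819715 -0.26510670747969023 -0.016984669673653884
-0.4879291736987824 1.031296860952889 -0.19020330493320095 -0.016984669673653884
-0.4879291736987824 1.0424443639067427 -0.11428149796822526 -0.016984669673653884
-0.4879291736987824 1.048010313235111 -0.037747794261901856 -0.016984669673653884
-0.4879291736987824 1.047964907208781 0.038988022233565144 -0.016984669673653884
-0.4879291736987824 1.0423083889449685 0.11551508539467427 -0.016984669673653884
-0.4879291736987824 1.0310710451055953 0.19142364682465346 -0.016984669673653884
-0.4879291736987824 1.0143130437335997 0.26630726976685254 -0.016984669673653884
-0.4879291736987824 0.9921241120955407 0.3397650052866382 -0.016984669673653884
-0.4879291736987824 0.9646230562554335 0.4114035390698789 -0.016984669673653884
```

Call:
servo_tool(
  series="0 0 -0.5 0.93 -0.48 0 0; 0 0 -0.5 0.96 -0.41 0 0; 0 0 -0.5 0.99 -0.34 0 0; 0 0 -0.5 1 -0.26 0 0; 0 0 -0.5 1 -0.19 0 0; 0 0 -0.5 1 -0.11 0 0; 0 0 -0.5 1 -0.04 0 0; 0 0 -0.5 1 0.04 0 0; 0 0 -0.5 1 0.12 0 0; 0 0 -0.5 1 0.19 0 0",
  grip_force=40,
)

```text
time_s: 1.6
position: [0.4813, -0.1715, 0.2314]
tool_rot: [2.601, 1.761, 0.0]
contact_force: [0.2, -0.4, -0.6]
width: -0.0
```

```bash
python3 - <<'E'
from h import *
from bench import *
s=read_state();print(s['position'],s['tool_rot'])
T=R.from_rotvec(s['tool_rot']).as_matrix()
yaw=np.radians(-10.4)
yt=np.array([-np.sin(yaw),np.cos(yaw),0]);ctr=np.array([.572,-.037,.24])
d=ctr-yt*.03-s['position']
th0=np.arctan2(T[1,0],T[0,0]);th1=yaw+np.pi/2
print((th0-th1)/.15, T.T@d/.04)
a=(th0+th1)/2;x=np.array([np.cos(a),np.sin(a),0]);y=np.array([np.sin(a),-np.cos(a),0]);print(d@x/.04,d@y/.04)
E
```

```text
[ 0.48132535 -0.17150771  0.2313665 ] [2.60135024e+00 1.76109378e+00 1.40902809e-04]
-1.3269870568941697 [ 3.2289256   1.00398316 -0.21572321]
3.1132018793102767 1.3197982525323337
```

Call:
servo_tool(
  series="0 0 -0.33 0.78 0.25 -0.05 0; 0 0 -0.33 0.78 0.3 -0.05 0; 0 0 -0.33 0.78 0.36 -0.05 0; 0 0 -0.33 0.78 0.41 -0.05 0; 0 0 0 0 0 0 0; 0 0 0 0 0 0 0; 0 0 0 0 0 0 0; 0 0 0 0 0 0 0; 0 0 0 0 0 0 0; 0 0 0 0 0 0 0",
)

```text
time_s: 2.85
position: [0.5688, -0.0696, 0.2393]
tool_rot: [2.417, 2.006, 0.0]
contact_force: [-0.2, 0.0, 0.2]
width: -0.002
```

```bash
python3 - <<'E'
from h import *
from bench import *
n='wrist'
s=read_state();print(s['position'],s['tool_rot'],s['contact_force'],s['width'])
c=get_calibration(n);p,d=camera(n);cv2.imwrite("pics/w1.png",p[:,:,::-1]);np.savez("w1.npz",p=p,d=d,**{k:np.array(v) for k,v in c.items()})
W=cloud(d,c)
m0=(abs(W[...,0]-.57)<.14)&(abs(W[...,1]+.037)<.13)&(d>.15)
print('bench',np.median(W[(abs(W[...,2])<.012)&(d>0)][:,2]))
L=m0&(W[...,2]>.07)&(W[...,2]<.088);k,l,st,ce=cv2.connectedComponentsWithStats(L.astype(np.uint8));L=W[l==1+np.argmax(st[1:,4])]
print('lid',np.median(L[:,2]),cv2.minAreaRect(L[:,:2].astype(np.float32)*1000),np.linalg.lstsq(np.c_[L[:,:2],np.ones(len(L))],L[:,2],rcond=None)[0])
h,e=np.histogram(L[:,2],np.arange(.07,.09,.001));print(h)
F=W[m0&(W[...,2]>.022)&(W[...,2]<.034)];print('foam',cv2.minAreaRect(F[:,:2].astype(np.float32)*1000))
E
```

```text
[ 0.56879373 -0.06955574  0.23932225] [2.41735959e+00 2.00647187e+00 1.42906673e-05] [-0.18587988  0.03138531  0.19251527] -0.001523329305848491
bench -0.0002170526529331196
lid 0.07906479788276949 ((570.353759765625, -34.64453125), (148.6181640625, 184.20497131347656), 79.37393951416016) [ 0.00081826 -0.0025785   0.0791747 ]
[   0    0    0    0    1   20  355 3256 7514 3509 1942 3741 1787  217
  188  276  191   80    0]
foam ((587.2031860351562, -36.549842834472656), (181.6343536376953, 248.79551696777344), 79.4028549194336)
```

View pics/w1.png

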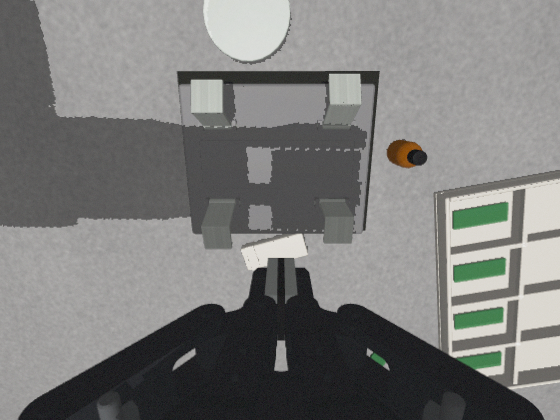

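```bash
cat > an.py <<'E'
from h import *
def tray(W,ctr=(.5712,-.036),yaw=-10.5):
    a=np.radians(yaw);dx=W[...,0]-ctr[0];dy=W[...,1]-ctr[1]
    return np.stack([np.cos(a)*dx+np.sin(a)*dy,-np.sin(a)*dx+np.cos(a)*dy,W[...,2]],-1)*1000
def load(f):
    z=np.load(f);c={k:(float(z[k]) if z[k].ndim==0 else z[k]) for k in z.files if k not in 'pd'};return z['p'],z['d'],c
E
python3 - <<'E'
from an import *
p,d,c=load('w1.npz');Q=tray(cloud(d,c));ok=d>.15
for xs in (0,-56,56):
    print('x',xs)
    for y in range(-110,112,5):
        m=ok&(abs(Q[...,0]-xs)<10)&(abs(Q[...,1]-y)<2.5)&(Q[...,2]<160)
        if m.sum(): z=Q[m][:,2];print(y,m.sum(),np.percentile(z,[3,25,50,75,97]).round(1))
E
```

```text
x 0
-110 58 [ 9.6 12.8 13.4 14.  14.9]
-105 96 [-0.8  2.4  7.7 12.7 14.2]
-75 10 [76.3 77.2 77.6 77.6 77.8]
-70 81 [77.3 78.  78.3 78.9 79.7]
-65 80 [77.4 78.1 78.4 78.9 79.5]
-60 84 [77.3 78.  78.4 78.9 79.6]
-55 87 [77.5 78.2 78.6 79.1 79.8]
-50 84 [77.2 78.  78.4 78.9 79.6]
-45 87 [77.3 78.1 78.7 79.1 79.9]
-40 91 [77.2 77.8 78.3 79.  79.8]
-35 87 [77.2 77.9 78.2 78.9 79.8]
-30 85 [77.4 78.2 78.5 79.  79.6]
-25 78 [77.6 78.2 78.7 79.  79.9]
-20 98 [80.4 81.1 81.5 81.9 82.9]
-15 100 [80.2 81.1 81.5 82.1 82.7]
-10 99 [80.3 81.  81.6 81.9 82.8]
-5 99 [80.3 81.1 81.5 81.9 82.7]
0 98 [80.3 81.1 81.4 82.  82.7]
5 100 [80.3 81.1 81.6 82.1 82.9]
10 100 [80.2 81.3 81.7 82.1 83. ]
15 113 [80.6 81.1 81.7 82.1 83. ]
20 107 [80.2 81.  81.6 82.  82.6]
25 98 [77.7 78.7 80.6 81.6 82.9]
30 120 [77.1 78.1 78.5 79.  79.8]
35 99 [77.4 78.1 78.6 79.2 80. ]
40 102 [77.1 77.9 78.3 78.9 80.1]
45 120 [77.3 78.1 78.6 79.1 79.9]
50 121 [77.2 78.2 78.7 79.  80.2]
55 117 [77.2 78.1 78.6 78.9 79.9]
60 132 [77.3 78.2 78.8 79.3 80. ]
65 124 [77.4 78.3 78.8 79.2 80.1]
70 117 [77.1 78.2 78.5 79.  80. ]
75 87 [76.6
[... 2409 characters left out ...]
.2 81.6 82.1 82.9]
20 104 [79.6 81.  81.7 82.1 83. ]
25 101 [77.9 78.8 80.6 81.6 82.7]
30 121 [77.5 78.2 78.5 79.1 80. ]
35 101 [77.6 79.1 83.9 85.4 87. ]
40 107 [86.  87.4 89.2 91.5 93.6]
45 134 [ 94.1  96.7  99.3 101.9 104.4]
50 166 [104.6 107.2 110.2 113.1 115.5]
55 155 [115.7 118.  120.4 121.9 123.2]
60 177 [ 78.3 119.9 120.6 121.3 122.5]
65 163 [ 79.  117.6 118.3 119.1 120.3]
70 182 [ 78.9 115.3 116.  116.6 117.8]
75 153 [ 77.6 112.6 113.5 114.1 115.2]
80 76 [ 78.  111.3 111.8 112.4 113.2]
85 35 [27.  27.9 28.3 28.7 29.2]
90 61 [27.  27.6 28.1 28.6 29.8]
95 23 [ 0.5 26.4 27.5 28.  28.7]
100 86 [-1.7 -0.7 -0.1  0.4  1.2]
105 88 [-1.8 -0.6 -0.   0.5  1.2]
110 85 [-1.6 -0.6 -0.   0.4  1.3]
```

```bash
python3 - <<'E'
from an import *
p,d,c=load('w1.npz');print(d[190,260:300:8],d.shape)
f=cv2.resize(p[60:260,170:390],None,fx=3,fy=3,interpolation=cv2.INTER_CUBIC);cv2.imwrite('pics/w1c.png',f[:,:,::-1])
E
```

```text
[0.30970654 0.30964074 0.3109435  0.31005242 0.31040612] (420, 560)
```

View pics/w1c.png

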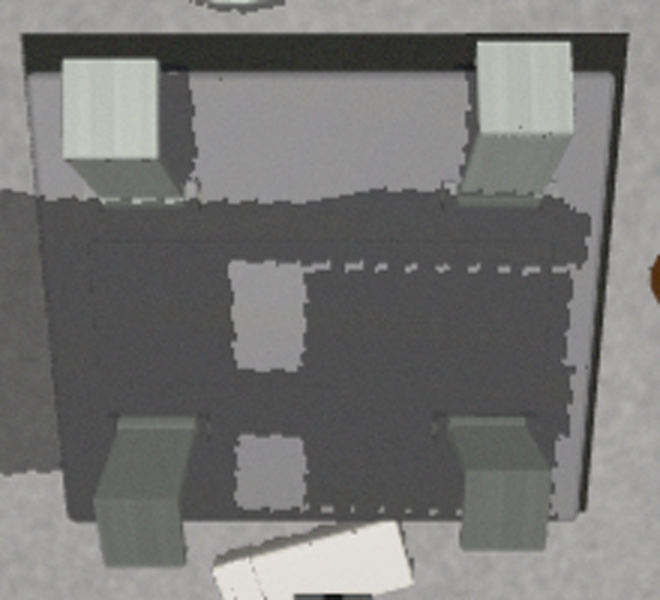

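The wrist view shows all four clips from above: left pair at about (210,95) and (345,95) px, right pair at about (218,222) and (337,220) px. The profiles put the lid at 78.5 mm and the pins at about 82.5 mm, with the clips between roughly 1.1 and 1.5 rad. I start with near_left, and first move above and inside it.

Call:
servo_tool(
  series="0 0 0 0.31 -0.374 0 0; 0 0 0 0.31 -0.374 0 0; 0 0 0 0.31 -0.374 0 0; 0 0 0 0.31 -0.374 0 0; 0 0 0 0 0 0.6 0; 0 0 0 0 0 0.6 0; 0 0 0 0 0 0.6 0; 0 0 0 0 0 0.6 0; 0 0 0 0 0 0.6 0; 0 0 0 0 0 0 0",
)

```text
time_s: 4.15
position: [0.5179, -0.009, 0.1183]
tool_rot: [-2.415, -2.006, 0.003]
contact_force: [0.2, -0.1, 0.8]
width: -0.002
```

```bash
cat > st.py <<'E'
from an import *
from bench import *
s=read_state();print(s['time_s'],tray(s['position']).round(2),s['contact_force'].round(2),s['moment'].round(2),'yaw',np.degrees(2*np.arctan2(s['tool_rot'][1],s['tool_rot'][0])).round(2))
E
python3 st.py
```

```text
4.15 [-57.29  16.83 118.3 ] [ 0.17 -0.1   0.79] [-0.   -0.02 -0.01] yaw -280.58
```

Call:
servo_tool(
  series="0 0 0 0.268 0.03 0.008 0; 0 0 0 0.173 0 0.03 0; 0 0 0 0.168 0 0.055 0; 0 0 0 0.153 0 0.085 0; 0 0 0 0.133 0 0.115 0; 0 0 0 0.108 0 0.14 0; 0 0 0 0.05 0 0.095 0; 0 0 0 0.03 0 0.07 0; 0 0 0 0 0 0 0; 0 0 0 0 0 0 0",
)

```text
time_s: 5.4
position: [0.5283, 0.0326, 0.0954]
tool_rot: [2.417, 2.007, -0.0]
contact_force: [0.1, 0.0, 0.0]
width: -0.001
```

```bash
python3 st.py; python3 - <<'E'
from bench import *
import cv2,numpy as np
n='scene';c=get_calibration(n);p,d=camera(n);np.savez("s2.npz",p=p,d=d,**{k:np.array(v) for k,v in c.items()})
f=cv2.resize(p[140:270,200:360],None,fx=4,fy=4,interpolation=cv2.INTER_CUBIC);cv2.imwrite('pics/s2.png',f[:,:,::-1])
E
```

```text
5.4 [-54.68  59.61  95.39] [0.06 0.01 0.  ] [0.04 0.01 0.  ] yaw 79.39
```

View pics/s2.png

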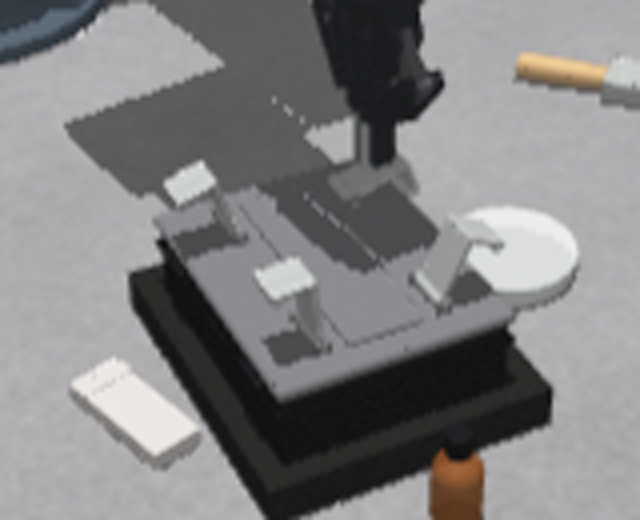

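Call:
servo_tool(
  series="0 0 0 0.01 0 0.04 0; 0 0 0 0.01 0 0.04 0; 0 0 0 0.01 0 0.035 0; 0 0 0 0.01 0 0.03 0; 0 0 0 0 0 0.03 0; 0 0 0 0 0 0.03 0; 0 0 0 0 0 0.02 0; 0 0 0 0 0 0.01 0; 0 0 0 0 0 0 0; 0 0 0 0 0 0 0",
)

```text
time_s: 6.7
position: [0.5285, 0.0342, 0.0858]
tool_rot: [-2.417, -2.007, 0.0]
contact_force: [0.3, -0.9, -0.2]
width: 0.001
```

```bash
python3 st.py
```

```text
6.7 [-54.75  61.25  85.84] [ 0.26 -0.93 -0.21] [ 0.03  0.05 -0.02] yaw -280.6
```

Call:
servo_tool(
  series="0 0 0 0 0 0.01 0; 0 0 0 0 0 0.01 0; 0 0 0 0 0 0.01 0; 0 0 0 0 0 0.01 0; 0 0 0 0 0 0 0; 0 0 0 0 0 0 0; 0 0 0 0 0 0 0; 0 0 0 0 0 0 0; 0 0 0 0 0 0 0; 0 0 0 0 0 0 0",
)

```text
time_s: 7.95
position: [0.5286, 0.0343, 0.0844]
tool_rot: [-2.417, -2.007, -0.0]
contact_force: [-0.4, -0.9, -0.4]
width: -0.001
```

```bash
python3 st.py
```

```text
7.95 [-54.68  61.32  84.38] [-0.44 -0.85 -0.37] [ 0.03 -0.01 -0.01] yaw -280.6
```

Call:
servo_tool(
  series="0 0 0 0 0 -0.5 0; 0 0 0 0 0 -0.5 0; 0 0 0 0 0 -0.5 0; 0 0 0 -0.392 0.554 0 0; 0 0 0 -0.392 0.554 0 0; 0 0 0 -0.392 0.554 0 0; 0 0 0 -0.392 0.554 0 0; 0 0 0 -0.392 0.554 0 0; 0 0 0 0 0 0 0; 0 0 0 0 0 0 0",
)

```text
time_s: 9.2
position: [0.6226, -0.0628, 0.1442]
tool_rot: [-2.417, -2.006, 0.001]
contact_force: [0.7, 0.2, 0.0]
width: 0.001
```

```bash
python3 st.py; cat > pic.py <<'E'
import sys
from an import *
from bench import *
n='wrist';c=get_calibration(n);p,d=camera(n);np.savez(sys.argv[1]+".npz",p=p,d=d,**{k:np.array(v) for k,v in c.items()})
cv2.imwrite(f'pics/{sys.argv[1]}.png',p[:,:,::-1])
Q=tray(cloud(d,c))
for xs in map(float,sys.argv[2].split(',')):
  for sg in map(float,sys.argv[3].split(',')):
    m=(d>.05)&(abs(Q[...,0]-xs)<9)&(Q[...,2]<140)
    print(xs,sg,[(y,*np.percentile(Q[k][:,2],[5,50,95]).round(1)) for y in range(35,90,4) for k in [m&(abs(sg*Q[...,1]-y)<2)] if k.sum()>3])
E
python3 pic.py w3 -56 1
```

```text
9.2 [ 55.42 -16.97 144.16] [0.67 0.24 0.03] [ 0.01 -0.01 -0.05] yaw -280.6
-56.0 1.0 [(35, np.float64(77.3), np.float64(82.7), np.float64(85.2)), (39, np.float64(84.6), np.float64(85.7), np.float64(86.9)), (43, np.float64(83.0), np.float64(84.2), np.float64(85.7)), (47, np.float64(82.8), np.float64(83.8), np.float64(84.9)), (51, np.float64(82.5), np.float64(83.7), np.float64(84.8)), (55, np.float64(82.6), np.float64(83.8), np.float64(84.8)), (59, np.float64(82.5), np.float64(83.6), np.float64(84.7)), (63, np.float64(82.5), np.float64(83.6), np.float64(84.8)), (67, np.float64(82.5), np.float64(83.6), np.float64(84.7)), (71, np.float64(82.6), np.float64(83.6), np.float64(84.8)), (75, np.float64(82.2), np.float64(83.5), np.float64(84.5)), (79, np.float64(27.8), np.float64(83.3), np.float64(84.5)), (83, np.float64(26.7), np.float64(82.4), np.float64(84.0)), (87, np.float64(26.5), np.float64(27.7), np.float64(29.1))]
```

View pics/w3.png

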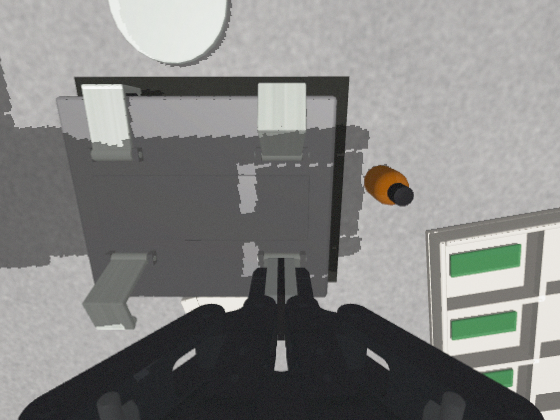

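The wrist view shows near_left (at 108,120 px) lying flat, with its top at 83.6 mm all along. Next is far_right.

Call:
servo_tool(
  series="0 0 0 0 0.01 0.33 0; 0 0 0 0 0.01 0.33 0; 0 0 0 -0.25 0 0.01 0; 0 0 0 -0.173 0 0.03 0; 0 0 0 -0.168 0 0.055 0; 0 0 0 -0.153 0 0.085 0; 0 0 0 -0.133 0 0.115 0; 0 0 0 -0.108 0 0.14 0; 0 0 0 -0.05 0 0.095 0; 0 0 0 -0.03 0 0.06 0",
)

```text
time_s: 10.5
position: [0.616, -0.1053, 0.094]
tool_rot: [-2.417, -2.007, 0.0]
contact_force: [-0.6, 0.0, 1.2]
width: -0.0
```

```bash
python3 st.py
```

```text
10.5 [ 56.67 -59.94  94.03] [-0.62  0.05  1.17] [ 0.03 -0.06 -0.05] yaw -280.6
```

Call:
servo_tool(
  series="0 0 0 -0.01 0 0.03 0; 0 0 0 -0.01 0 0.035 0; 0 0 0 -0.01 0 0.035 0; 0 0 0 0 0 0.03 0; 0 0 0 0 0 0.03 0; 0 0 0 0 0 0.03 0; 0 0 0 0 0 0.03 0; 0 0 0 0 0 0.02 0; 0 0 0 0 0 0.01 0; 0 0 0 0 0 0 0",
)

```text
time_s: 11.75
position: [0.6158, -0.1063, 0.0842]
tool_rot: [-2.417, -2.007, 0.0]
contact_force: [-0.3, -0.9, 0.2]
width: 0.003
```

```bash
python3 st.py
```

```text
11.75 [ 56.64 -60.99  84.23] [-0.29 -0.94  0.18] [ 0.   -0.03 -0.03] yaw -280.6
```

Call:
servo_tool(
  series="0 0 0 0 0 -0.5 0; 0 0 0 0 0 -0.5 0; 0 0 0 0 0 -0.5 0; 0 0 0 0.22 -0.563 0 0; 0 0 0 0.22 -0.563 0 0; 0 0 0 0.22 -0.563 0 0; 0 0 0 0.22 -0.563 0 0; 0 0 0 0.22 -0.563 0 0; 0 0 0 0 0 0 0; 0 0 0 0 0 0 0",
)

```text
time_s: 13.0
position: [0.5143, -0.0428, 0.1454]
tool_rot: [2.416, 2.006, 0.002]
contact_force: [-0.9, -1.1, -0.1]
width: -0.002
```

```bash
python3 st.py; python3 pic.py w4 56 -1; python3 pic.py w4b -56 1,-1
```

```text
13.0 [-54.72 -17.04 145.42] [-0.88 -1.13 -0.05] [ 0.04  0.01 -0.01] yaw 79.4
56.0 -1.0 [(35, np.float64(77.7), np.float64(84.6), np.float64(86.8)), (39, np.float64(84.5), np.float64(85.6), np.float64(86.4)), (43, np.float64(83.3), np.float64(84.2), np.float64(85.2)), (47, np.float64(83.1), np.float64(84.2), np.float64(85.1)), (51, np.float64(83.1), np.float64(84.1), np.float64(85.0)), (55, np.float64(83.2), np.float64(84.0), np.float64(85.0)), (59, np.float64(83.1), np.float64(84.0), np.float64(84.9)), (63, np.float64(83.1), np.float64(83.9), np.float64(85.0)), (67, np.float64(83.1), np.float64(83.9), np.float64(85.1)), (71, np.float64(83.0), np.float64(83.8), np.float64(84.9)), (75, np.float64(82.9), np.float64(84.0), np.float64(84.7)), (79, np.float64(83.0), np.float64(83.9), np.float64(84.8))]
-56.0 1.0 [(35, np.float64(77.6), np.float64(79.0), np.float64(85.7)), (39, np.float64(85.0), np.float64(86.0), np.float64(87.0)), (43, np.float64(83.2), np.float64(84.5), np.float64(86.0)), (47, np.float64(83.0), np.float64(84.1), np.float64(85.2)), (51, np.float64(82.8), np.float64(84.2), np.float64(85.3)), (55, np.float64(83.1), np.float64(84.1), np.float64(85.1)), (59, np.float64(82.8), np.float64(84.0), np.float64(85.3)), (63, np.float64(82.8), np.float64(84.0), np.float64(85.2)), (67, np.float64(83.0), np.float64(83.9), np.float64(85.1)), (71, np.float64(82.5), np.float64(83.9), np.float64(85.1)), (75, np.float64(82.9), np.float64(83.8), np.float64(85.0)), (79, np.float64(82.8), np.float64(83.9), np.float64(84.9)), (83, np.float64(82.7), np.float64(83.8), np.float64(85.0)), (87, np.float64(26.7), np.float64(27.9), np.float64(28.7))]
-56.0 -1.0 [(35, np.float64(77.5), np.float64(84.0), np.float64(86.1))]
```

View pics/w4.png

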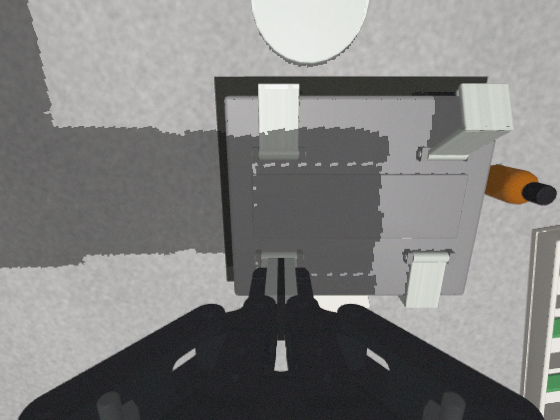

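The view shows near_left (278,120) and far_right (425,280) both flat at 84 mm. Next is near_right.

Call:
servo_tool(
  series="0 0 0 0 -0.02 0.33 0; 0 0 0 0 -0.01 0.33 0; 0 0 0 -0.25 0 0.01 0; 0 0 0 -0.173 0 0.03 0; 0 0 0 -0.168 0 0.055 0; 0 0 0 -0.153 0 0.085 0; 0 0 0 -0.133 0 0.115 0; 0 0 0 -0.108 0 0.14 0; 0 0 0 -0.05 0 0.095 0; 0 0 0 -0.03 0 0.06 0",
)

```text
time_s: 14.35
position: [0.5041, -0.0841, 0.094]
tool_rot: [-2.417, -2.007, 0.0]
contact_force: [-0.5, -0.2, 1.3]
width: -0.004
```

```bash
python3 st.py
```

```text
14.35 [-57.17 -59.55  94.04] [-0.46 -0.17  1.33] [-0.02 -0.01  0.02] yaw -280.6
```

Call:
servo_tool(
  series="0 0 0 -0.01 0 0.03 0; 0 0 0 -0.01 0 0.035 0; 0 0 0 -0.01 0 0.035 0; 0 0 0 0 0 0.03 0; 0 0 0 0 0 0.03 0; 0 0 0 0 0 0.03 0; 0 0 0 0 0 0.03 0; 0 0 0 0 0 0.02 0; 0 0 0 0 0 0.01 0; 0 0 0 0 0 0 0",
)

```text
time_s: 15.6
position: [0.504, -0.0852, 0.0842]
tool_rot: [-2.417, -2.007, 0.0]
contact_force: [-1.1, 0.1, 0.2]
width: 0.001
```

```bash
python3 st.py
```

```text
15.6 [-57.15 -60.6   84.25] [-1.08  0.05  0.2 ] [ 0.04 -0.05 -0.04] yaw -280.6
```

Call:
servo_tool(
  series="0 0 0 0 0 -0.5 0; 0 0 0 0 0 -0.5 0; 0 0 0 0 0 -0.5 0; 0 0 0 0.22 0.567 0 0; 0 0 0 0.22 0.567 0 0; 0 0 0 0.22 0.567 0 0; 0 0 0 0.22 0.567 0 0; 0 0 0 0.22 0.567 0 0; 0 0 0 0 0 0 0; 0 0 0 0 0 0 0",
)

```text
time_s: 16.85
position: [0.6228, -0.0629, 0.1441]
tool_rot: [-2.417, -2.006, 0.001]
contact_force: [-0.5, 0.1, 0.2]
width: 0.0
```

```bash
python3 st.py; python3 pic.py w5 -56 1,-1
```

```text
16.85 [ 55.62 -17.04 144.07] [-0.52  0.1   0.22] [ 0.02 -0.02 -0.04] yaw -280.6
-56.0 1.0 [(35, np.float64(77.1), np.float64(83.3), np.float64(85.3)), (39, np.float64(84.6), np.float64(85.6), np.float64(86.9)), (43, np.float64(82.9), np.float64(84.2), np.float64(85.6)), (47, np.float64(82.8), np.float64(83.8), np.float64(84.8)), (51, np.float64(82.4), np.float64(83.7), np.float64(84.9)), (55, np.float64(82.7), np.float64(83.8), np.float64(84.9)), (59, np.float64(82.8), np.float64(83.8), np.float64(85.0)), (63, np.float64(82.6), np.float64(83.8), np.float64(84.7)), (67, np.float64(82.8), np.float64(83.8), np.float64(84.7)), (71, np.float64(82.7), np.float64(83.7), np.float64(85.0)), (75, np.float64(82.4), np.float64(83.8), np.float64(84.9)), (79, np.float64(27.7), np.float64(83.4), np.float64(85.0)), (83, np.float64(26.7), np.float64(82.6), np.float64(84.4)), (87, np.float64(26.4), np.float64(27.8), np.float64(29.0))]
-56.0 -1.0 [(35, np.float64(77.0), np.float64(84.1), np.float64(86.1)), (39, np.float64(83.9), np.float64(84.9), np.float64(86.1)), (43, np.float64(82.9), np.float64(83.6), np.float64(84.4)), (47, np.float64(82.7), np.float64(83.4), np.float64(84.5)), (51, np.float64(82.4), np.float64(83.5), np.float64(84.2)), (55, np.float64(82.3), np.float64(83.3), np.float64(84.5)), (59, np.float64(82.6), np.float64(83.4), np.float64(84.3)), (63, np.float64(82.4), np.float64(83.4), np.float64(84.2)), (67, np.float64(82.4), np.float64(83.3), np.float64(84.3)), (71, np.float64(82.6), np.float64(83.4), np.float64(84.2)), (75, np.float64(82.4), np.float64(83.3), np.float64(84.1)), (79, np.float64(82.1), np.float64(83.1), np.float64(84.1))]
```

View pics/w5.png

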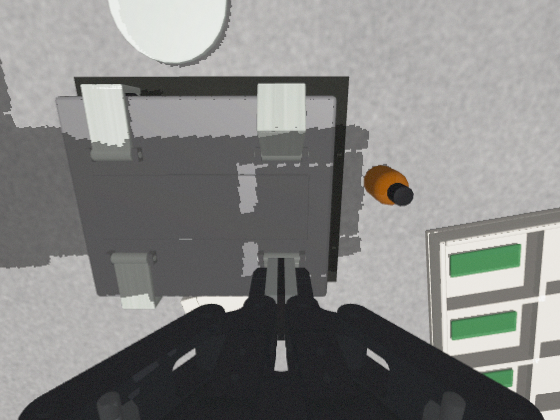

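The view shows near_right (135,280) flat at 83.4 mm and only far_left (280,120) still standing. I do that one now.

Call:
servo_tool(
  series="0 0 0 0.425 0 0 0; 0 0 0 0.425 0 0 0; 0 0 0 0 0.01 0.33 0; 0 0 0 0 0 0.33 0; 0 0 0 0.42 0 0.03 0; 0 0 0 0.168 0 0.055 0; 0 0 0 0.153 0 0.085 0; 0 0 0 0.133 0 0.115 0; 0 0 0 0.108 0 0.14 0; 0 0 0 0.05 0 0.095 0",
)

```text
time_s: 18.15
position: [0.6378, 0.0113, 0.0968]
tool_rot: [-2.417, -2.007, 0.0]
contact_force: [1.2, 0.0, 1.3]
width: 0.003
```

```bash
python3 st.py
```

```text
18.15 [56.89 58.63 96.76] [1.18 0.02 1.34] [ 0.05 -0.05  0.02] yaw -280.6
```

Call:
servo_tool(
  series="0 0 0 0.03 0 0.06 0; 0 0 0 0.015 0 0.04 0; 0 0 0 0.01 0 0.035 0; 0 0 0 0.005 0 0.035 0; 0 0 0 0 0 0.03 0; 0 0 0 0 0 0.03 0; 0 0 0 0 0 0.03 0; 0 0 0 0 0 0.03 0; 0 0 0 0 0 0.02 0; 0 0 0 0 0 0.01 0",
)

```text
time_s: 19.4
position: [0.6381, 0.0133, 0.0841]
tool_rot: [-2.417, -2.007, 0.001]
contact_force: [-0.9, -0.1, -0.7]
width: 0.004
```

```bash
python3 st.py
```

```text
19.4 [56.83 60.66 84.07] [-0.91 -0.08 -0.68] [-0.    0.04 -0.04] yaw -280.6
```

Now I lift and pull back to (0,-34,240) in the tray frame, where the wrist camera sees the whole case.

Call:
servo_tool(
  series="0 0 0 0 0 -0.6 0; 0 0 0 0 0 -0.8 0; 0 0 0 0 0 -0.8 0; 0 0 0 -0.6 -0.35 -0.8 0; 0 0 0 -0.6 -0.35 -0.8 0; 0 0 0 -0.6 -0.35 -0.1 0; 0 0 0 -0.6 -0.35 0 0; 0 0 0 0 0 0 0; 0 0 0 0 0 0 0; 0 0 0 0 0 0 0",
)

```text
time_s: 20.65
position: [0.5659, -0.0701, 0.2402]
tool_rot: [-2.416, -2.007, 0.0]
contact_force: [0.7, 0.2, -0.3]
width: -0.002
```

```bash
python3 st.py; python3 pic.py w6 -56,56 1,-1; python3 - <<'E'
from bench import *
import cv2,numpy as np
p,d=camera('scene');cv2.imwrite('pics/s6.png',p[:,:,::-1])
a=np.load('scene0.npz')['p'];D=np.abs(a.astype(int)-p).max(2)>60;cv2.imwrite('pics/diff.png',(D*255).astype(np.uint8))
E
```

```text
20.65 [  1.04 -34.5  240.17] [ 0.65  0.21 -0.27] [ 0.01 -0.03  0.03] yaw -280.56
-56.0 1.0 [(35, np.float64(76.9), np.float64(80.4), np.float64(84.9)), (39, np.float64(84.6), np.float64(85.8), np.float64(87.0)), (43, np.float64(82.8), np.float64(83.9), np.float64(85.7)), (47, np.float64(82.7), np.float64(83.8), np.float64(84.9)), (51, np.float64(82.9), np.float64(83.7), np.float64(85.0)), (55, np.float64(82.6), np.float64(83.8), np.float64(85.2)), (59, np.float64(82.8), np.float64(83.9), np.float64(84.9)), (63, np.float64(82.4), np.float64(83.5), np.float64(85.0)), (67, np.float64(82.5), np.float64(83.6), np.float64(84.9)), (71, np.float64(82.6), np.float64(83.8), np.float64(85.0)), (75, np.float64(82.2), np.float64(83.7), np.float64(85.0)), (79, np.float64(82.6), np.float64(83.6), np.float64(84.9)), (83, np.float64(27.9), np.float64(83.4), np.float64(85.2)), (87, np.float64(26.7), np.float64(27.7), np.float64(28.5))]
-56.0 -1.0 [(35, np.float64(77.1), np.float64(84.6), np.float64(86.5)), (39, np.float64(83.4), np.float64(85.1), np.float64(86.2)), (43, np.float64(82.7), np.float64(83
[... 1444 characters left out ...]
2), np.float64(84.5), np.float64(86.7)), (39, np.float64(84.0), np.float64(85.4), np.float64(86.2)), (43, np.float64(82.9), np.float64(84.0), np.float64(85.0)), (47, np.float64(82.6), np.float64(83.8), np.float64(84.9)), (51, np.float64(82.8), np.float64(83.8), np.float64(84.9)), (55, np.float64(82.5), np.float64(83.9), np.float64(84.8)), (59, np.float64(82.7), np.float64(83.8), np.float64(84.9)), (63, np.float64(82.7), np.float64(83.8), np.float64(84.6)), (67, np.float64(82.5), np.float64(83.9), np.float64(84.9)), (71, np.float64(82.8), np.float64(83.7), np.float64(84.6)), (75, np.float64(82.6), np.float64(83.6), np.float64(84.7)), (79, np.float64(82.8), np.float64(83.8), np.float64(84.7))]
```

View pics/w6.png

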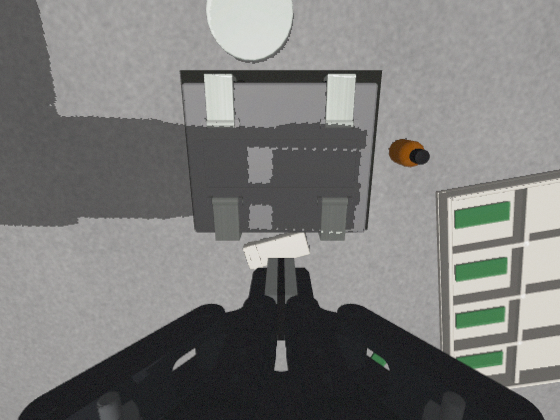

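View pics/s6.png

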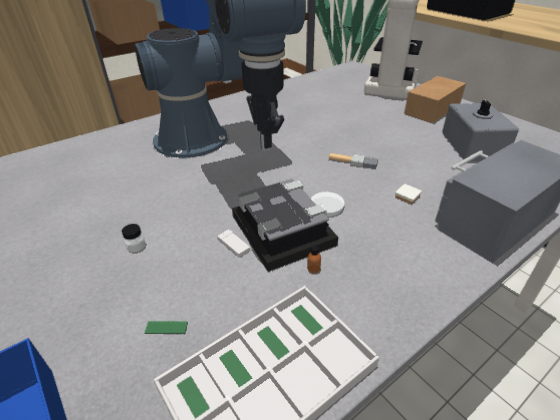

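All four clips lie flat at 83.4 to 84.1 mm from pin to skirt, at (220,100), (340,100), (227,218) and (334,218) px. The other items are where they were, and the tool is clear, so I hand the job in.

```bash
python3 -c "
from bench import *
print(close_job())"
```

```text
the job is handed in; nothing more can be done
None
```

All four lid clips are folded down and snapped shut, and the job was handed in at about 20.8 s of the 54 s allowed. The order was near_left, then the opposite corner far_right, then near_right and far_left.

- **Clips:** the last wrist-camera depth check showed every clip flat from pin to skirt, with its top 83.4 to 84.1 mm over the bench. The slope along each was under about 0.02 rad, so all are past the bead. Each had first been pressed to 84.1–84.4 mm.
- **Height:** my first estimate put the pins at 82.5 mm, but the shut clips showed about 81.7 mm. This made no difference to the result.
- **Force:** every reading I took was under 2 N. Readings came only at the end of each move, so the brief force while each clip passed the bead was not recorded; by the task's figures it is 10 to 15 N. I never pressed into the gasket by any measurable amount.
- **Surroundings:** in the final scene and wrist pictures the other items look to be where they started, by eye only. The tool stood clear, about 24 cm over the bench.

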